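Back off a filter holder's knurled locking ring by two turns

ROBOT

A 6-joint arm with a two-finger parallel gripper is mounted at the origin on a cart in front of the work surface, level with it; the furniture and walls round the work are solid. World frame = base frame: x ahead of the robot, y to its left, z up, the work surface at z = 0. Lengths are in m, angles in degrees, forces in N, time in s.
With the tool pointing down it reaches from about 0.4 to 0.825 m from the base axis. Payload 7 kg.
Tool frame: the origin (TCP) lies midway between the tips of the shut fingers; the grasp point (between the pads) lies 19 mm behind it; z points along the fingers, y is the line along which they close (so a half turn about z gives the same grasp; the last joint's range is limited). The gripper opens to 88 mm and grips with 3 to 60 N. Pads are 19 mm wide; open, the fingers measure 130 mm over their backs; the gripper's body (78 mm by 193 mm) begins 47 mm behind the grasp point.
Start: joints at [90.59, 20.546, 0.682, 0, -70.136, -16.507], TCP at [0.185, 0.649, 0.192] pointing down, gripper open.
Joint ranges: [-176.03, 176.03], [-82.01, 121.73], [-58.28, 71.71], [-173.87, 95.51], [-174.79, -0.11], [-173.66, 173.66]. Speed limits (degrees/s): [136.94, 136.94, 172.46, 180, 180, 180].

INTERFACE

Orientations are given as a 3x3 rotation matrix whose columns are the frame's x, y, z axes.
In Python, from rig import robot gives the robot as it stands. Calls block until the motion is done:
- robot.goto(position, orientation): joint-space move of the TCP to a pose.
- robot.servo_line(position, ori=None, speed=0.15): straight line of the TCP; ori=None keeps the orientation; speed is the mean speed in m/s.
- robot.movej(angles): joint-space move.
- robot.move_gripper(opening): opening from 0.0 (shut) to 1.0 (fully open); the grip force is fixed at half the most; returns when the fingers have stopped.
- robot.dwell(seconds).
- robot.ik(position, orientation): joint angles nearest the present ones, or None.
- robot.grab_frame(name): name is "side" or "top" or "wrist"; returns (picture, depth): 384x512x3 uint8, red, green, blue; 384x512 float32, m along the optical axis (not along the pixel's ray), 0 where there is no reading.
- robot.camera_info(name): a dict with "vfov" (degrees; the focal length in pixels is half the picture's height over the tangent of half this angle, whatever the lens; pixels are square), "cx", "cy" (the principal point, pixels), "k1" (the pictures are not rectified: a ray, as slopes to the right and down, at radius r is drawn at 1 + k1 r^2 times it, then the intrinsics apply), "view" (4x4, takes a point from world to camera coordinates); the wrist camera has in their place "T_tool_cam" (4x4, takes a point from camera to tool coordinates, whose origin is the TCP and whose axes are the flange's). Camera axes: x right, y down, z forward; pixel columns grow to the right and rows downward; lengths in m; the calibration is good to about 2 mm. A picture is of the moment at which its call begins: read the wrist's pose just before it. camera_info takes no time and is no camera call.
A pose or a line that the arm cannot do raises robot.Unreachable and nothing moves.
- robot.job_done(): hands the job in; it is judged then, once.
Readings, each from a call of its own:
- robot.read_t(): time.
- robot.read_qpos(): joint angles.
- robot.read_qvel(): joint speeds.
- robot.read_effort(): joint torques, N m.
- robot.read_position(): TCP position.
- robot.read_tcp_rot(): TCP orientation.
- robot.read_force(): force on the tool from outside, world axes, zero at the start.
- robot.read_ft_torque(): the same for the moment, N m.
- robot.read_grip_width(): opening from 0.0 (shut) to 1.0 (fully open).
- robot.read_finger_force(): force on a finger pad.
Only numpy, scipy, OpenCV 4.12 (cv2) and the standard library are available. Lean on these libraries where they do the work, as an engineer would, in place of code of your own. Each camera call takes 0.05 s, during which the arm holds its last target. There are 200 camera calls.

TASK

Loosen the knurled locking ring of the larger of the two filter holders by rolling a fingertip round its rim, anticlockwise seen from above: count the turns, and stop when the dark dot on the ring has come round to the pointer on the holder's cap for the second time. Leave the dot standing at the pointer and take the hand away. Leave the smaller holder's ring and the loose things round about as they are; lift nothing.

Things in the scene. Friction and masses are not known exactly. Their poses are not given: they have to be found in the camera images.
- large_holder: The larger of two round steel filter holders, screwed to the table (fixed). Origin on the table on its vertical axis, z up. Foot: radius 42 mm, 8 mm high; body above it: radius 29 mm. Inside its ring a fixed cap of radius 33 mm, top 59 mm above the table, with a hose port (radius up to 9 mm) on the axis up to 72 mm.
- large_pointer (a point): Outer end of the pointer, a dark bar that lies radially on the fixed cap of the large holder, on its own -x side, 33 mm from the axis, 61 mm above the table.
- large_rim (a point): Fixed point on the large holder's axis at mid-height of its tight ring, 49 mm above the table. The knurled aluminium locking ring has an outer radius of 48 mm and is 22 mm high, underside 38 mm and flat top 60 mm above the table when tight (top face: from 34 mm radius out to the rim); it rises 3 mm per turn as it loosens.
- large_ring (a joint): Angle of the large ring, rad, counted through full turns, growing anticlockwise from above (loosening). 0: tight, dot at the pointer; 2 pi: first time round; 4 pi = 12.57: second time. Starts at 0.3 to 1.2 (dot has left the pointer). Friction (0.05 N m, 1 to 2 N at the rim) holds it where left; a fingertip pressed on the rim's side or top edge with 5 to 15 N carries it along, slipping a little.
- large_pip (a point): Dark round dot set flush in the large ring's top face (9 mm wide, this point is its centre), 40 mm from the holder's axis; turns with the ring.
- small_holder: The smaller filter holder, of the same form: ring 66 mm across, 18 mm high, underside 32 mm above the table; cap top at 49 mm, port up to 62 mm. Fixed. Origin on the table on its axis. To be left alone.
- small_ring (a joint): Angle of the small holder's ring, rad; 0.7 at the start and to stay so.
- sample_jar: Loose screw-cap jar, 41 mm across, 53 mm high, origin at the centre of its underside. Bystander.
- flask: Loose conical glass flask, 62 mm across, 100 mm high, origin at the centre of its underside. Bystander.
- tape: Loose roll of thread tape lying flat, 48 mm across, 13 mm high, origin at the centre of its underside. Bystander.
- cap: Loose bottle cap, 52 mm across, 25 mm high, origin at the centre of its underside. Bystander.
Not all that is in view belongs to the job. Leave any blue, red or yellow look-alike of the large_holder alone.

How it is judged:
By the outcome, as a careful person would: the job done as asked, in the order asked, and still so for the second after the job is handed in, with the robot touching nothing.
It also fails if it takes over 48 s, if anything falls off the work surface, if the arm or the gripper's body presses on something with over 40 N, if the wrist force passes 120 N, or if a joint passes its speed limit or range.

## Working session

There is one attempt and no reset: what is moved stays moved. The work goes in short steps, each a Python script; the robot and the scene stay as the last script left them, time stands still between calls to the robot, and variables do not carry over. Pictures are saved under pics/ and viewed, at most 10 in all, crops included, and the job is handed in when it is done.

```bash
ls; mkdir -p pics; cat > h.py <<'E'
import numpy as np, cv2
from rig import robot
def K(i):
    f=192/np.tan(np.radians(i['vfov']/2)); return np.array([[f,0,i['cx']],[0,f,i['cy']],[0,0,1.]]),np.array([i['k1'],0,0,0.])
def campose(n):
    i=robot.camera_info(n)
    if n=='wrist':
        T=np.eye(4);T[:3,:3]=robot.read_tcp_rot();T[:3,3]=robot.read_position();return i,T@np.array(i['T_tool_cam'])
    return i,np.linalg.inv(np.array(i['view']))
def ray(i,T,u,v):
    k,d=K(i);p=cv2.undistortPoints(np.array([[[u,v]]],float),k,d)[0,0]
    return T[:3,3],T[:3,:3]@np.array([p[0],p[1],1])
def onz(i,T,u,v,z):
    o,r=ray(i,T,u,v);return o+r*(z-o[2])/r[2]
def proj(i,T,P):
    k,d=K(i);Ti=np.linalg.inv(T);r=cv2.Rodrigues(Ti[:3,:3])[0]
    return cv2.projectPoints(np.array(P,float).reshape(-1,1,3),r,Ti[:3,3],k,d)[0].reshape(-1,2)
def snap(n,fn):
    i,T=campose(n);p,d=robot.grab_frame(n);cv2.imwrite('pics/'+fn+'.png',cv2.cvtColor(np.array(p),cv2.COLOR_RGB2BGR));np.savez('pics/'+fn+'.npz',T=T,d=d);return i,T,p,d
E
python3 - <<'E'
from h import *
for n in('side','top','wrist'):
    i,T,p,d=snap(n,n+'0');print(n,{k:i[k] for k in('vfov','cx','cy','k1')},T.round(3).tolist())
a=[cv2.imread(f'pics/{n}0.png') for n in('top','side')]
print(robot.read_t(),robot.read_tcp_rot())
E
```

```text
pics
side {'vfov': 46.55284487097035, 'cx': 254.4746785369855, 'cy': 191.4476852442207, 'k1': -0.013779258271060945} [[0.982, -0.117, 0.149, 0.337], [-0.188, -0.524, 0.831, -1.023], [-0.019, -0.844, -0.537, 0.737], [0.0, 0.0, 0.0, 1.0]]
top {'vfov': 56.84136157698701, 'cx': 258.2053953408253, 'cy': 192.934954854868, 'k1': -0.0806348301991812} [[0.012, -0.994, 0.108, 0.422], [-1.0, -0.01, 0.027, 0.025], [-0.026, -0.108, -0.994, 1.04], [0.0, 0.0, 0.0, 1.0]]
wrist {'vfov': 64.93269238808413, 'cx': 257.36776127852744, 'cy': 191.12224794014648, 'k1': -0.018188359386989504} [[-0.275, -0.923, -0.268, 0.256], [-0.962, 0.264, 0.075, 0.629], [0.002, 0.278, -0.96, 0.384], [0.0, 0.0, 0.0, 1.0]]
0.15 [[ 9.61643705e-01 -2.74301545e-01 -2.14879652e-04]
 [-2.74301599e-01 -9.61642941e-01 -1.21946750e-03]
 [ 1.27864318e-04  1.23163507e-03 -9.99999233e-01]]
```

View pics/top0.png

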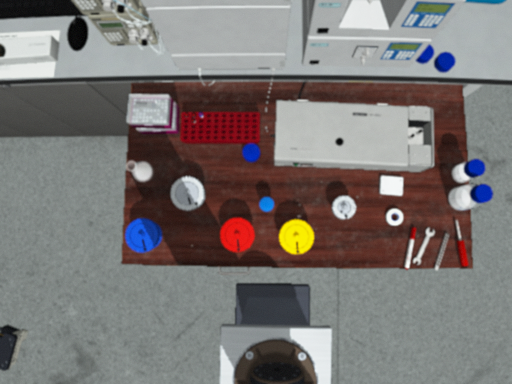

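View pics/side0.png

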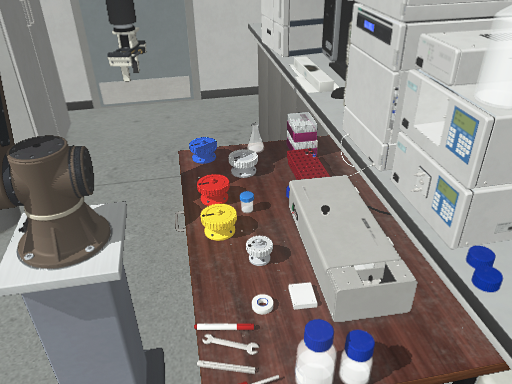

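The top view shows the large holder at about (187,193) with the flask at (142,171) and the small holder at (344,208). The red, yellow and blue look-alikes are at (237,235), (296,236) and (143,235).

```bash
python3 - <<'E'
from h import *
i,T=campose('top')
for n,u,v,z in(('large',187,193,.06),('flask',142,171,.05),('red',237,235,.06),('blue',143,235,.06),('jar',267,204,.053),('small',344,208,.05),('rack',181,128,.03)):
    p=onz(i,T,u,v,z);print(n,p.round(3),np.hypot(p[0],p[1]).round(3))
a=cv2.imread('pics/top0.png')[163:223,117:217]
b=cv2.imread('pics/side0.png')[120:195,190:290]
cv2.imwrite('pics/c1.png',np.vstack([cv2.resize(a,(600,300),interpolation=2)[:300],cv2.resize(b,(600,300*75//50*1),interpolation=2)])[:600])
E
```

```text
large [0.527 0.252 0.06 ] 0.584
flask [0.59  0.387 0.05 ] 0.706
red [0.412 0.109 0.06 ] 0.426
blue [0.408 0.372 0.06 ] 0.552
jar [0.499 0.027 0.053] 0.5
small [ 0.49  -0.188  0.05 ] 0.525
rack [0.723 0.284 0.03 ] 0.777
```

View pics/c1.png

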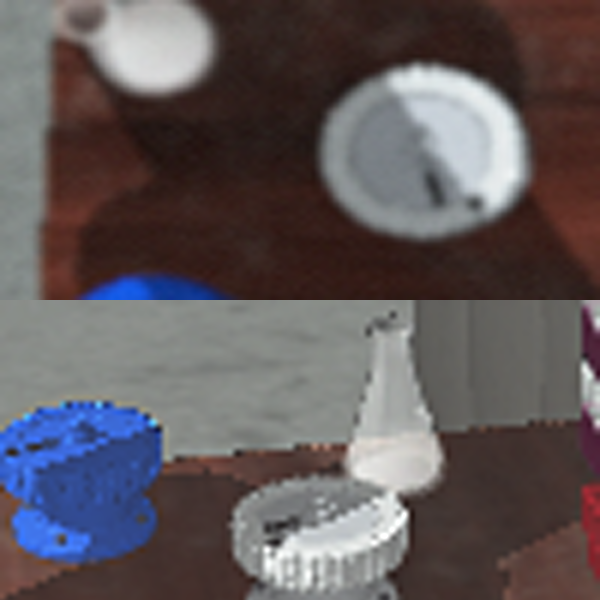

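The pointer points to -x, and the dot is a little anticlockwise of it. Next I shut the gripper, move over the holder and take a close wrist view.

```bash
cat >> h.py <<'E'
R0=np.array([[1,0,0],[0,-1,0],[0,0,-1.]])
def look(C,fn):
    robot.goto([C[0]-.07,C[1],.17],R0); robot.dwell(.2); return snap('wrist',fn)
def rect(i,T,p,C,z,s=5000,h=.06):  # top-down orthophoto at height z, up=+x left=+y
    n=int(2*h*s);v,u=np.mgrid[0:n,0:n]
    P=np.stack([C[0]+h-v/s,C[1]+h-u/s,np.full(u.shape,z)],-1).reshape(-1,3)
    m=proj(i,T,P).reshape(n,n,2).astype(np.float32)
    return cv2.cvtColor(cv2.remap(np.array(p),m[...,0],m[...,1],cv2.INTER_LINEAR),cv2.COLOR_RGB2BGR)
E
python3 - <<'E'
from h import *
robot.move_gripper(0)
C=[.527,.252];i,T,p,d=look(C,'w1')
o=rect(i,T,p,C,.0605)
cv2.imwrite('pics/o1.png',o);np.savez('pics/w1i.npz',p=p)
print(robot.read_t(),robot.read_position(),robot.read_qpos(),robot.read_force())
k=np.hstack([cv2.resize(cv2.imread('pics/w1.png'),(400,300)),cv2.resize(o,(400,400))[:300]])
cv2.imwrite('pics/v1.png',np.hstack([cv2.resize(cv2.imread('pics/w1.png'),(200,150)),]) ) 
a=np.zeros((600,800,3),np.uint8);a[:600,:600]=o;a[:150,600:]=cv2.resize(cv2.imread('pics/w1.png'),(200,150));cv2.imwrite('pics/v1.png',a)
E
```

```text
3.5833 [0.45684007 0.25255132 0.16988495] [ 5.04905352e+01  7.04292027e+00 -2.02986037e+01 -2.11695975e-03
 -6.26691361e+01  3.95553076e+01] [-1.05372527 -0.23007631 -0.43367896]
```

View pics/v1.png

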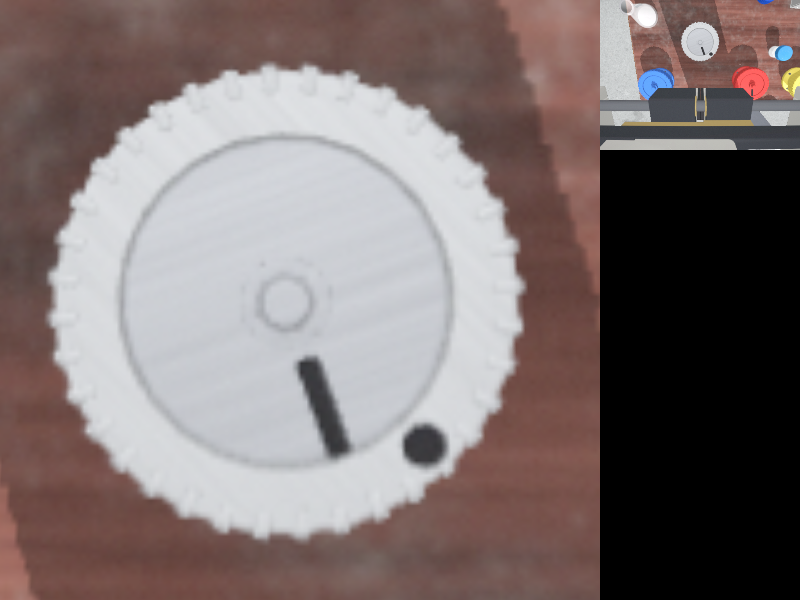

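In the orthophoto the ring centre is at (286,302), the pointer's end at (339,455) and the dot at (424,445). That puts the dot at 39.7 mm radius and the ring at about 25°, as expected. I'll now press from above and drag a trial arc under force feedback.

```bash
cat >> h.py <<'E'
C=np.array([.5266,.2547]);a=np.radians(19.);c,s=np.cos(a),np.sin(a)
RT=np.array([[c,-s,0],[s,c,0],[0,0,1]])@R0
RF=.052
def pt(th,z,r=RF): return [C[0]+r*np.cos(th),C[1]+r*np.sin(th),z]
def touch(th,z0,Ft=8):
    robot.goto(pt(th,z0+.02),RT); robot.dwell(.15); f0=np.array(robot.read_force()); z=z0+.0025
    robot.servo_line(pt(th,z),speed=.06)
    while robot.read_force()[2]-f0[2]<Ft and z>z0-.006:
        z-=.0005; robot.servo_line(pt(th,z),speed=.02)
    return z,f0
def drag(th,z,f0,tot,Ft=9,k=4e-5,step=10,v=.06,log=None):
    n=max(1,int(round(np.degrees(tot)/step)));d=tot/n
    for j in range(n):
        f=np.array(robot.read_force())-f0
        if log is not None: log.append(f)
        z+=.003*d/2/np.pi+np.clip(k*(f[2]-Ft),-.0006,.0006)
        th+=d; robot.servo_line(pt(th,z),speed=v)
        if f[2]>40: print('HIGH',f);break
    return th,z
E
python3 - <<'E'
from h import *
t0=robot.read_t();th=np.radians(0)
z,f0=touch(th,.0605);print(z,robot.read_t()-t0,robot.read_force()-f0,robot.read_position())
L=[];th,z=drag(th,z,f0,np.radians(90),log=L)
print(np.round(L,1).tolist(),z,robot.read_t()-t0)
robot.servo_line(pt(th,z+.02));i,T,p,d=look(C,'w2');o=rect(i,T,p,C,.061);cv2.imwrite('pics/o2.png',o);print(robot.read_t())
E
```

```text
0.05449999999999999 5.4917 [-0.18339284 -0.13243616 -0.41233434] [0.57856417 0.25466667 0.05443861]
[[-0.2, -0.1, -0.4], [0.4, 0.5, -1.6], [0.2, 0.1, -0.2], [-0.4, -0.1, -0.4], [-0.6, 0.1, -0.3], [1.4, -0.7, -1.4], [-0.2, 0.2, -0.0], [0.7, -0.0, -0.8], [0.4, -0.2, -1.0]] 0.05176690782965334 8.1917
12.9
```

View pics/o2.png

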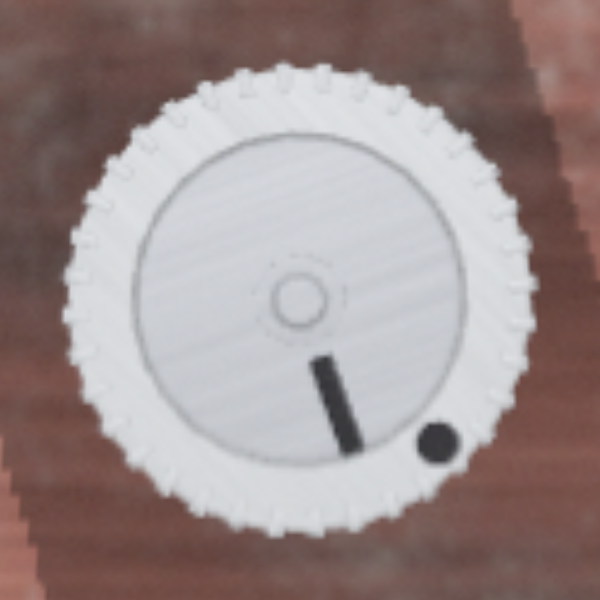

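The tip missed. It is narrower than I assumed, so at r = 52 mm it passed outside the rim. The ring hasn't moved and the centre measurement is confirmed. I'll go in to 43 mm and use longer, quicker segments.

```bash
sed -i 's/^RF=.*/RF=.043/; s/z=z0+.0025/z=z0+.001/' h.py; python3 - <<'E'
from h import *
t0=robot.read_t();th=np.radians(90)
z,f0=touch(th,.0605);print(z,robot.read_t()-t0,robot.read_force()-f0)
if robot.read_force()[2]-f0[2]>4:
    L=[];th,z=drag(th,z,f0,np.radians(90),step=15,v=.08,log=L)
    print(np.round(L,1).tolist(),z,robot.read_t()-t0)
i,T,p,d=snap('wrist','w3');o=rect(i,T,p,C,.061);cv2.imwrite('pics/o3.png',o);np.save('pics/f0.npy',f0);print(robot.read_t(),th,z)
E
```

```text
0.05449999999999999 4.674999999999999 [ 0.38402463 -0.06155566 -0.50824675]
17.625 1.5707963267948966 0.05449999999999999
```

View pics/o3.png

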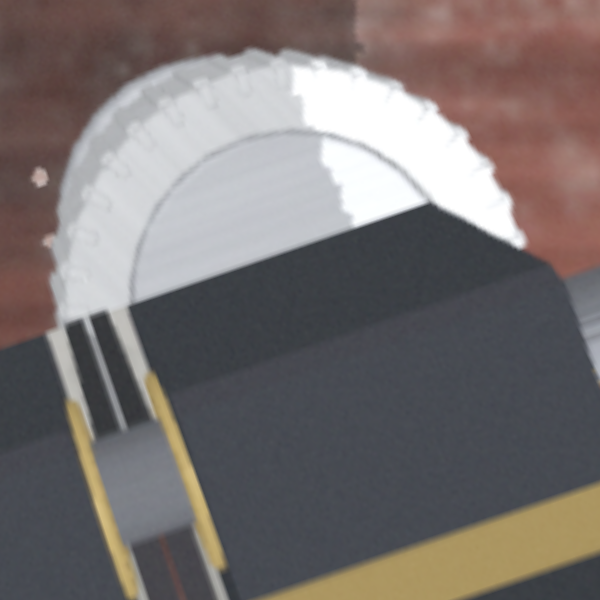

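No contact even at 54.5 mm. I'll check the actual heights with the stored depth, which takes no robot time.

```bash
python3 - <<'E'
from h import *
i=robot.camera_info('wrist')
for fn in('w1','w2','w3'):
    D=np.load(f'pics/{fn}.npz');T,d=D['T'],D['d'];k,ds=K(i)
    v,u=np.mgrid[0:384,0:512];q=cv2.undistortPoints(np.stack([u,v],-1).reshape(-1,1,2).astype(float),k,ds)[:,0]
    P=(np.c_[q,np.ones(len(q))]*d.reshape(-1,1))@T[:3,:3].T+T[:3,3];ok=d.ravel()>0
    r=np.hypot(*(P[:,:2]-C).T)
    for n,lo,hi in(('cap',.012,.028),('ring',.038,.045)):
        m=ok&(r>lo)&(r<hi)&(P[:,2]<.075)&(P[:,2]>.03);print(fn,n,m.sum(),np.percentile(P[m,2],[5,25,50,75,95]).round(4) if m.any() else '')
    m=ok&(r>.1)&(r<.2)&(abs(P[:,2])<.02);print('table',np.median(P[m,2]).round(4))
    if fn=='w3':
        print('T',T.round(3).tolist());
        o=proj(i,T,[pt(np.pi/2,.0545),pt(np.pi/2,.0605)]);print('tcp px',o)
        for (uu,vv) in o.astype(int): print(P.reshape(384,512,3)[vv-6:vv+7:3,uu-12:uu+13:4].round(3).tolist())
E
python3 -c "
import cv2;a=cv2.imread('pics/w3.png');cv2.imwrite('pics/c3.png',cv2.resize(a[130:330,150:400],(750,600),interpolation=2))"
```

```text
w1 cap 2191 [0.058  0.0588 0.0593 0.0598 0.0607]
w1 ring 1999 [0.0587 0.0594 0.0599 0.0604 0.0611]
table 0.0002
w2 cap 2211 [0.058  0.0587 0.0592 0.0598 0.0606]
w2 ring 2025 [0.0586 0.0593 0.0598 0.0604 0.0612]
table 0.0002
w3 cap 1456 [0.0582 0.0589 0.0593 0.0597 0.0603]
w3 ring 1927 [0.0588 0.0595 0.0599 0.0604 0.061 ]
table 0.0002
T [[0.325, -0.908, -0.264, 0.596], [-0.946, -0.312, -0.09, 0.323], [-0.0, 0.279, -0.96, 0.248], [0.0, 0.0, 0.0, 1.0]]
tcp px [[258.93584114 216.5640901 ]
 [258.9784177  219.8103459 ]]
[[[0.509, 0.303, -0.0], [0.51, 0.3, 0.0], [0.526, 0.301, 0.042], [0.532, 0.3, 0.059], [0.534, 0.298, 0.06], [0.535, 0.296, 0.06], [0.535, 0.293, 0.06]], [[0.506, 0.302, 0.0], [0.508, 0.299, 0.001], [0.526, 0.301, 0.049], [0.531, 0.3, 0.061], [0.532, 0.297, 0.061], [0.533, 0.295, 0.061], [0.533, 0.292, 0.06]], [[0.504, 0.301, -0.0], [0.505, 0.298, 0.001], [0.527, 0.301, 0.056], [0.528, 0.299, 0.059], [0.53, 0.297, 0.06], [0.53, 0.294, 0.06], [0.532, 0.292, 0.061]], [[0.502, 0.301, 0.002], [0.503, 0.297, 0.001], [0.526, 0.301, 0.06], [0.527, 0.298, 0.06], [0.527, 0.296, 0.06]
[... 284 characters left out ...]
061], [0.532, 0.297, 0.061], [0.533, 0.295, 0.061], [0.533, 0.292, 0.06]], [[0.504, 0.301, -0.0], [0.505, 0.298, 0.001], [0.527, 0.301, 0.056], [0.528, 0.299, 0.059], [0.53, 0.297, 0.06], [0.53, 0.294, 0.06], [0.532, 0.292, 0.061]], [[0.502, 0.301, 0.002], [0.503, 0.297, 0.001], [0.526, 0.301, 0.06], [0.527, 0.298, 0.06], [0.527, 0.296, 0.06], [0.529, 0.293, 0.06], [0.53, 0.291, 0.06]], [[0.499, 0.3, 0.002], [0.517, 0.301, 0.044], [0.524, 0.3, 0.06], [0.525, 0.298, 0.06], [0.526, 0.295, 0.06], [0.526, 0.293, 0.06], [0.527, 0.29, 0.059]], [[0.496, 0.299, 0.001], [0.517, 0.301, 0.05], [0.534, 0.303, 0.09], [0.523, 0.297, 0.06], [0.535, 0.299, 0.09], [0.525, 0.292, 0.06], [0.525, 0.289, 0.06]]]
```

View pics/c3.png

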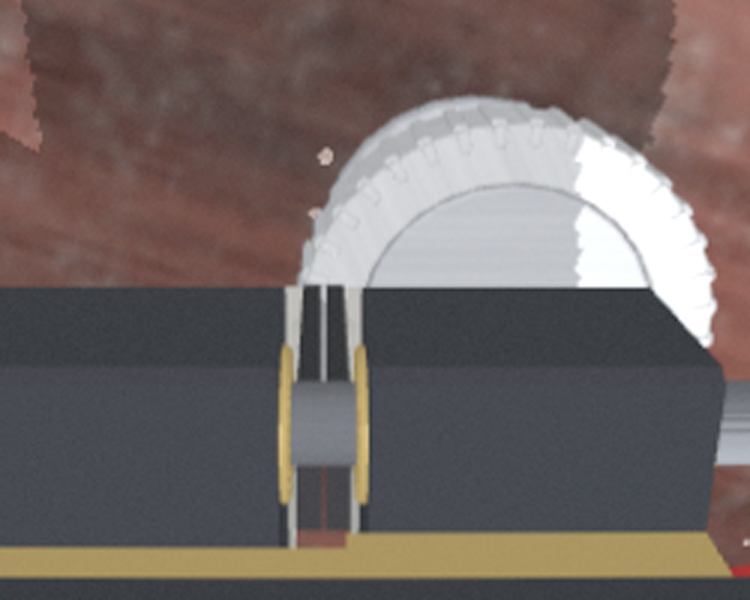

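```bash
python3 - <<'E'
from h import *
i=robot.camera_info('wrist');print(robot.read_grip_width(),robot.read_position(),robot.read_t(),robot.read_qpos())
Tc=np.array(i['T_tool_cam']);print(Tc.round(4).tolist())
D=np.load('pics/w3.npz');d=D['d'];k,ds=K(i)
v,u=np.mgrid[0:384,0:512];q=cv2.undistortPoints(np.stack([u,v],-1).reshape(-1,1,2).astype(float),k,ds)[:,0]
P=((np.c_[q,np.ones(len(q))]*d.reshape(-1,1))@Tc[:3,:3].T+Tc[:3,3]).reshape(384,512,3)*1000
for r in(215,218,221,223,225,227,230,235,245,255,265,275,290,305,315,330):print(r,[P[r,c].round().astype(int).tolist() for c in(248,252,257,262,268,300)])
E
```

```text
0.002501991334879831 [0.52658688 0.29770712 0.05448283] 17.625 [ 4.79671615e+01  2.09060770e+01 -1.83354713e+01 -6.11641804e-04
 -5.07610401e+01  6.10358633e+01]
[[-0.0004, -0.9604, -0.2786, 0.0742], [1.0, -0.0003, -0.0004, -0.001], [0.0003, -0.2786, 0.9604, -0.1933], [0.0, 0.0, 0.0, 1.0]]
215 [[-20, -9, 55], [0, -5, 4], [4, -1, -6], [3, 2, -6], [3, 6, -5], [3, 27, -5]]
218 [[-22, -9, 53], [0, -5, -3], [1, -1, -5], [1, 2, -6], [1, 6, -5], [1, 27, -4]]
221 [[-25, -9, 55], [-1, -5, -4], [-1, -1, -6], [-1, 2, -6], [-1, 6, -5], [-1, 27, -5]]
223 [[-27, -9, 55], [-3, -5, -4], [-2, -1, -6], [-2, 2, -6], [-3, 6, -5], [-3, 28, -4]]
225 [[-29, -9, 55], [9, -4, -35], [-4, -1, -6], [9, 2, -36], [-4, 6, -5], [-4, 28, -4]]
227 [[10, -6, -41], [9, -4, -39], [-5, -1, -5], [9, 1, -39], [10, 5, -41], [38, 12, -107]]
230 [[10, -6, -47], [9, -4, -43], [-8, -1, -5], [9, 1, -43], [10, 4, -47], [38, 12, -110]]
235 [[10, -6, -52], [9, -4, -49], [-11, -1, -6], [9, 1, -49], [10, 4, -52], [38, 11, -113]]
245 [[5, -6, -53], [9, -4, -61], [-19, -1, -6], [9, 1, -60], [6, 4, -56], [38, 10, -120]]
255 [[10, -5, -73], [8, -4, -70], [-26, -1, -6], [8, 1, -70], [32, 2, -114], [37, 10, -124]]
265 [[30, -4, -117], [31, -3, -118], [30, -1, -116], [30, 0, -117], [30, 2, -117], [34, 10, -124]]
275 [[28, -4, -119], [28, -3, -118], [28, -1, -118], [28, 0, -118], [28, 2, -119], [32, 10, -124]]
290 [[-1, -5, -84], [-2, -3, -82], [-2, -1, -82], [-2, 1, -81], [21, 2, -116], [27, 10, -125]]
305 [[-7, -5, -85], [-11, -3, -80], [-10, -1, -82], [-10, 1, -81], [0, 3, -95], [23, 10, -125]]
315 [[22, -3, -128], [23, -2, -129], [22, -1, -128], [23, 0, -129], [21, 2, -127], [23, 10, -129]]
330 [[24, -3, -136], [24, -2, -136], [24, -1, -136], [24, 0, -136], [25, 1, -136], [24, 9, -135]]
```

The depth shows the finger ends about 35 mm short of the nominal TCP, and the body is about 41 mm short too. The real tips are therefore still near z = 0.09, which explains the missing contact. I'll go lower under force guard and use code to find the dot.

```bash
sed -i 's/^RF=.*/RF=.046/' h.py; cat >> h.py <<'E'
def runs(i,T,p,z,r=.040):
    a=np.radians(np.arange(0,360,1.));P=np.c_[C[0]+r*np.cos(a),C[1]+r*np.sin(a),np.full(360,z)]
    m=proj(i,T,P).astype(np.float32).reshape(1,-1,2);g=cv2.remap(np.array(p),m[...,0],m[...,1],1).mean(-1)[0]<110
    k=int(np.argmin(g));g=np.roll(g,-k);e=np.flatnonzero(np.diff(np.r_[0,g.astype(int),0]))
    return [(((s+t-1)/2+k)%360,int(t-s)) for s,t in e.reshape(-1,2)]
E
python3 - <<'E'
from h import *
f0=np.load('pics/f0.npy');t0=robot.read_t();th=np.pi/2
D=np.load('pics/w3.npz')
z=.033;robot.servo_line(pt(th,z),speed=.06);print('t',robot.read_t()-t0,robot.read_force()-f0)
while (f:=robot.read_force()[2]-f0[2])<6 and z>.012:
    z-=.001 if f<2 else .0004; robot.servo_line(pt(th,z),speed=.03)
print('z',z,'F',robot.read_force()-f0,'t',robot.read_t()-t0)
if f>=6:
    L=[];th,z=drag(th,z,f0,np.radians(109),step=18,v=.1,log=L);print(np.round(L,1).tolist(),z,th,robot.read_t()-t0)
i,T,p,d=snap('wrist','w4');print(robot.read_t(),runs(i,T,p,.061))
E
```

```text
t 0.5082999999999984 [ 0.19705918 -0.39329067  1.8605162 ]
z 0.024199999999999992 F [-1.19159855 -1.04365653  7.2190716 ] t 3.0082999999999984
[[-1.2, -1.0, 7.2], [-1.0, 0.1, 7.0], [-1.6, 0.8, 7.2], [-2.4, -0.3, 8.6], [0.6, -0.4, 8.6], [1.3, -1.1, 8.6]] 0.02483746091169753 3.4732052114687155 4.758299999999998
22.4333 [(np.float64(182.0), 11), (np.float64(194.5), 4), (np.float64(201.0), 5), (np.float64(215.0), 13), (np.float64(313.5), 12)]
```

Contact works: the tips meet the ring at nominal z of about 24 mm. The dot moved from 224° to 313.5°, so the ring is at about 115° and follows at roughly 0.82 of the finger's angle. Next is a full finger turn with slightly more force.

```bash
python3 - <<'E'
from h import *
f0=np.load('pics/f0.npy');t0=robot.read_t();th=3.4732052;z=.0248375
L=[];th,z=drag(th,z,f0,np.radians(360),Ft=11,k=6e-5,step=18,v=.1,log=L);print(np.round(L,1).tolist(),z,th,robot.read_t()-t0)
i,T,p,d=snap('wrist','w5');print(robot.read_t(),runs(i,T,p,.0635),runs(i,T,p,.0635,.037))
E
```

```text
[[1.2, -0.8, 7.8], [1.9, -0.7, 7.8], [1.0, -1.1, 9.0], [0.1, -2.0, 10.9], [1.3, -2.1, 10.5], [1.5, -2.1, 9.9], [1.5, -3.0, 10.2], [2.8, -0.7, 9.8], [0.2, 0.7, 9.8], [-1.0, 0.6, 10.8], [-1.4, 0.6, 10.6], [-2.2, -0.8, 11.4], [-1.1, -0.8, 10.4], [-1.0, 0.1, 10.5], [-0.8, -0.2, 9.4], [-1.1, 0.8, 10.3], [-0.7, 0.4, 11.8], [-2.1, 1.0, 11.1], [-0.0, -1.3, 11.3], [0.4, -0.9, 11.1]] 0.02689425521584234 9.756390507179587 5.833400000000001
28.3167 [(np.float64(180.5), 12), (np.float64(194.0), 5), (np.float64(200.5), 4), (np.float64(215.5), 16), (np.float64(288.0), 13)] [(np.float64(193.5), 4), (np.float64(200.5), 4), (np.float64(209.0), 1), (np.float64(288.0), 9)]
```

```bash
cat >> h.py <<'E'
def backview(th,z,fn):
    robot.servo_line(pt(th,z+.012),speed=.15)
    robot.servo_line(pt(np.radians(199),z+.012,.085),speed=.25); robot.dwell(.1)
    i,T,p,d=snap('wrist',fn); cv2.imwrite('pics/o_'+fn+'.png',rect(i,T,p,C,.0655))
    print(robot.read_t(),[runs(i,T,p,.066,r) for r in(.040,.038)],'ptr',runs(i,T,p,.061,.030))
E
python3 - <<'E'
from h import *
f0=np.load('pics/f0.npy');t0=robot.read_t();th=9.756390507;z=.026894255
L=[];th,z=drag(th,z,f0,np.radians(270),Ft=11,k=6e-5,step=18,v=.1,log=L);print(np.round(L,1)[:,2].tolist(),z,th,robot.read_t()-t0)
backview(th,z,'w6')
E
```

```text
[10.4, 11.1, 11.1, 11.0, 10.9, 11.5, 10.5, 9.5, 10.9, 11.0, 11.9, 11.1, 10.1, 9.7, 10.6] 0.028921182819486677 14.46877948738469 4.3749999999999964
33.625 [[(np.float64(19.0), 21), (np.float64(180.5), 12)], [(np.float64(181.0), 11)]] ptr [(np.float64(199.0), 9)]
```

View pics/o_w6.png

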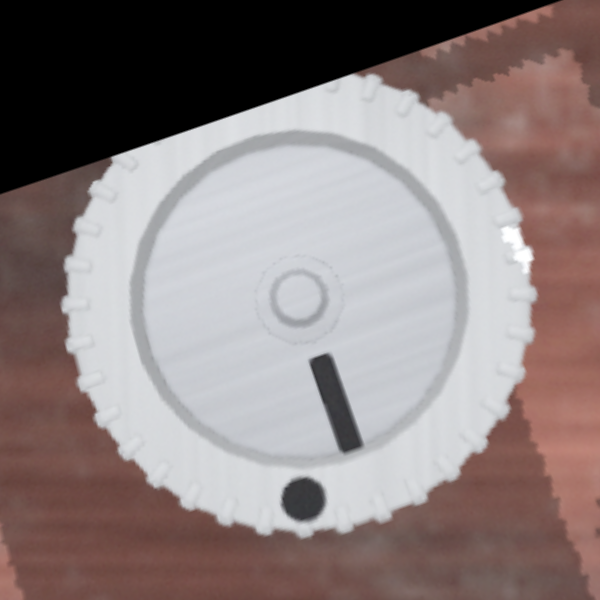

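The dot is at 181° (pixel 303,498) and the pointer at 199°, so 18° remain. I'll touch again at the side, drag about 19.5° and check.

```bash
python3 - <<'E'
from h import *
f0=np.load('pics/f0.npy');th=np.radians(125);z=.0289
robot.servo_line(pt(th,.041),speed=.2);robot.servo_line(pt(th,.031),speed=.1);robot.servo_line(pt(th,z),speed=.02)
for _ in range(3):
    if (f:=robot.read_force()[2]-f0[2])>7: break
    z-=.0004;robot.servo_line(pt(th,z),speed=.02)
print(f,z,robot.read_t())
L=[];th,z=drag(th,z,f0,np.radians(19.5),Ft=11,k=6e-5,step=10,v=.06,log=L);print(np.round(L,1).tolist(),z,robot.read_force()-f0)
backview(th,z,'w7')
E
```

```text
11.291121509123288 0.0289 34.7083
[[-0.5, 0.6, 11.3], [-1.7, 0.5, 9.9]] 0.02901610940545696 [-0.36070587  0.41090777 10.16354132]
36.1 [[(np.float64(19.0), 23), (np.float64(198.5), 12)], [(np.float64(198.5), 12)]] ptr [(np.float64(199.0), 9)]
```

View pics/o_w7.png

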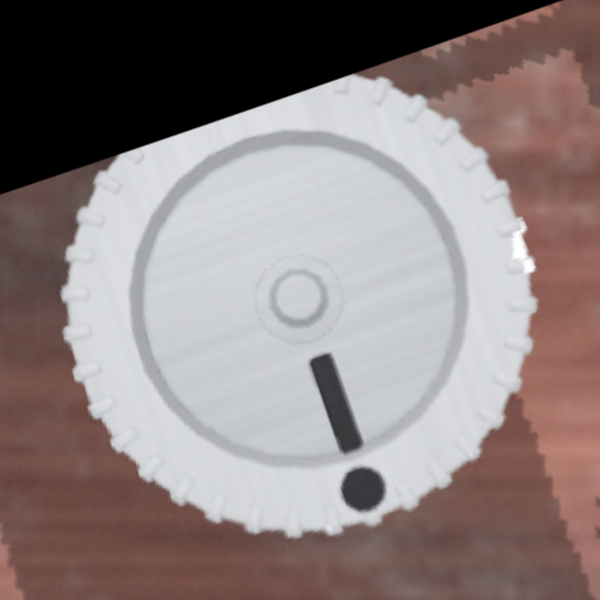

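The dot at (363,489) now lines up with the pointer at (351,450), to within about half a degree, and it's the second time round. I'll raise the hand and hand in.

```bash
python3 - <<'E'
from h import *
q=robot.read_position();robot.servo_line([q[0],q[1],.17],speed=.15);robot.dwell(.2);print(robot.read_t(),robot.read_force());print(robot.job_done())
E
```

```text
37.3083 [ 0.67860217  0.52457946 -0.57044843]
the job is handed in; nothing more can be done
None
```

I loosened the large ring anticlockwise to the dot's second arrival at the pointer, within about half a degree, then took the hand clear, lifting nothing, and handed the job in at 37.3 s.

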